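# Fetch the biscuit tin from behind the jars

### The job

A customer wants the long biscuit tin that stands behind the three jars on the display board. First move all three jars upright onto the large tray, then set the tin in the middle of the small tray with its length along the tray's length, and then put every jar back upright on the very coaster it came from, centred as it stood. Set the jars down without banging or toppling them, and leave the cup, the shaker and the cake server where they are.

Things in the scene. Friction and masses are not known exactly. Their poses are not given: they have to be found in the camera images.
- round_jar: Glass jar, a plain cylinder 60 mm in diameter with biscuits inside and a flat steel lid, the tallest of the three: lid top at 100 mm, knob top at 136 mm. Its lid is fixed and carries a round upright knob, 26 mm in diameter and 36 mm tall, on the jar's axis: lift it by the knob. Origin: centre of the underside; z up. About 0.35 kg.
- square_jar: White ceramic jar of square section, 56 x 56 mm, with a square wooden lid: lid top at 88 mm, knob top at 124 mm. Its lid is fixed and carries a round upright knob, 26 mm in diameter and 36 mm tall, on the jar's axis: lift it by the knob. Origin: centre of the underside; z up. About 0.35 kg.
- belly_jar: White ceramic jar with a round bulging belly, 62 mm in diameter at its widest, 44 mm at the foot, with a round wooden lid: the shortest of the three, lid top at 78 mm, knob top at 114 mm. Its lid is fixed and carries a round upright knob, 26 mm in diameter and 36 mm tall, on the jar's axis: lift it by the knob. Origin: centre of the underside; z up. About 0.35 kg.
- tin: Long low closed metal biscuit tin with a paper label on top, 60 mm (its x) x 142 mm (its y) x 46 mm tall; the body below the lid's 12 mm high rim is 56 x 138 mm. The jars stand 6 to 16 mm from its side, so that there is no room for a finger until they are gone. Origin: centre of the underside; z up. About 0.3 kg.
- board: Fixed wooden board, 210 mm (its x) x 290 mm (its y), 15 mm thick; origin: centre of its underside. Flush in its top three cork coasters, 72 mm across, at x = -60 mm, y = -75, 0 and 75 mm, each carrying a jar at the start, in any order. The tin stands behind them near x = 13 mm, its length along y. A brass rail (8 mm bar, top 49 mm above the table) runs along y at x = 97 mm.
- large_tray: Fixed flat tray, 250 mm (its x) x 140 mm (its y), the side area for the jars; floor 5 mm above the table, lip 5 mm wide and 10 mm high. Room for the three jars in a row along x, 75 mm apart. Origin: centre of the underside. It lies left or right of the board.
- small_tray: Fixed flat tray, 200 mm (its x) x 110 mm (its y), where the tin goes, its y axis along the tray's x axis, either way round; floor 5 mm above the table, lip 5 mm wide and 10 mm high. Origin: centre of the underside. On the other side of the board from the large tray.
- tip_cup: Open steel cup, 72 mm in diameter at the rim, 75 mm tall, a bystander. Origin: centre of the underside.
- shaker: Small white closed shaker with a steel cap, 42 mm in diameter, 85 mm tall, a bystander. Origin: centre of the underside.
- server: Cake server (spatula) about 240 mm long lying flat beyond the board, a bystander. Origin: underside, its x axis along its length.

How it is judged:
By the outcome, as a careful person would: the job done as asked, in the order asked, and still so for the second after the job is handed in, with the robot touching nothing.
It also fails if it takes over 144 s, if anything falls off the work surface, if the arm or the gripper's body presses on something with over 40 N, if the wrist force passes 120 N, or if a joint passes its speed limit or range.

### The arm

A 6-joint arm with a two-finger parallel gripper is mounted at the origin on the work surface. World frame = base frame: x ahead of the robot, y to its left, z up, the work surface at z = 0. Lengths are in m, angles in rad, forces in N, time in s.
With the tool pointing down it reaches from about 0.375 to 0.9 m from the base axis. Payload 3.1 kg.
Tool frame: the origin (TCP) lies midway between the tips of the shut fingers; the grasp point (between the pads) lies robot.grip_depth behind it (robot.grip_depth is the distance from the TCP to the grasp point, in m); z points along the fingers, y is the line along which they close (so a half turn about z gives the same grasp; the last joint's range is limited). The gripper opens to 87 mm and grips with 3 to 60 N. Pads are 19 mm wide; open, the fingers measure 117 mm over their backs; the gripper's body (75 mm by 190 mm) begins 51 mm behind the grasp point.
Start: joints at [-1.482, 0.527, 1.433, -0, 1.181, -0.178], TCP at [0.165, -0.603, 0.223] pointing down, gripper open.
Joint ranges: [-3.08, 3.08], [-0.75, 2.2], [0.22, 2.44], [-1.43, 4.57], [0, 2.65], [-2.85, 2.85]. Speed limits (rad/s): [2.79, 2.79, 3.14, 3.14, 3.14, 3.14].

### API

Orientations are given as a unit quaternion [x, y, z, w].
In Python, from rig import robot gives the robot as it stands.
- The arm moves only by the tool shift_gripper, called after "Request:" by a JSON object that holds its "method" and its "body", one argument or row to a line. Schema: {"type":"object","properties":{"steps":{"type":"object","properties":{"dx":{"type":"array","items":{"type":"number"},"minItems":1,"maxItems":20},"dy":{"type":"array","items":{"type":"number"},"minItems":1,"maxItems":20},"dz":{"type":"array","items":{"type":"number"},"minItems":1,"maxItems":20},"rz":{"type":"array","items":{"type":"number"},"minItems":1,"maxItems":20}},"additionalProperties":false,"required":["dx","dy","dz","rz"]},"finger_gap":{"type":"number"},"grip_force":{"type":"number"},"only":{"type":"string"},"quiet":{"type":"boolean"},"lines":{"type":"string"}},"required":["steps"],"additionalProperties":false}. steps is an object with one list for each field, all of the same length, 1 to 20, a row being the entries at one place: dx, dy, dz (the shift in m), rz (a turn about the tool's z in rad); each row shifts and turns the commanded pose from where the row before left it, along the tool's axes as they then stand; what a row does not reach is not made up. A row lasts 1/12 s, in which the tool goes at most 0.0417 m and 0.125 rad, less where a joint would pass 70% of its speed; a pose out of reach is approached as far as the arm can. finger_gap is the finger opening in m, set as the call begins (left out keeps the last). The fingers move at their own pace and stop on an object; grip_force is the grip in N (left out, the last holds). Time passes only in rows, so rows that do not move let the fingers close. The tool returns the time, the measured TCP pose, the force, the opening and the grip force at its end. only (a regular expression) keeps the lines of the reply that match it, lines (a string "A,B") keeps lines A to B, and quiet returns only ok. Input that does not fit is refused with a message, and nothing moves.
- robot.get_obs(): the state, without advancing time (a new reading comes with each control period).
- robot.camera(name): name is "scene" or "top" or "wrist"; returns a dict with "img" (480x640x3 uint8, red, green, blue), "fx", "fy", "cx", "cy" (pixels), "xyz" and "attitude" of the camera in the world. Camera axes: x right, y down, z forward; pixel columns grow to the right and rows downward; lengths in m; the calibration is good to about 2 mm. A picture is of the moment at which its call begins. There is no depth.
- robot.hand_in(): hands the job in; it is judged then, once.
The state is a dict: "time": time; "q": joint angles; "joint_velocities": joint speeds; "joint_torque": joint torques, N m; "position": TCP position; "tool_rot": TCP orientation; "ft_force": force on the tool from outside, world axes, zero at the start; "moment": the same for the moment, N m; "grip_width": finger opening in m; "grip_force": force on a finger pad.
Only numpy, scipy, OpenCV 4.12 (cv2) and the standard library are available. Lean on these libraries where they do the work, as an engineer would, in place of code of your own. Each camera call takes 0.05 s, during which the arm holds its last target. There are 200 camera calls.

## Working session

There is one attempt and no reset: what is moved stays moved. The work goes in short steps, Python scripts to look and compute and a tool call to move; the robot and the scene stay as the last step left them, time stands still between calls to the robot, and variables do not carry over. Pictures are saved under pics/ and viewed, at most 14 in all, crops included, and the job is handed in when it is done.

```bash
ls; mkdir -p pics; python3 - <<'E'
from rig import robot
import cv2
print(robot.get_obs(), robot.grip_depth)
for n in("scene","top"):
    c=robot.camera(n); cv2.imwrite(f"pics/{n}0.png",c["img"][:,:,::-1]); print({k:v for k,v in c.items() if k!="img"})
E
```

```text
pics
{'time': 0.0, 'q': array([-1.48252415e+00,  5.28474516e-01,  1.43388170e+00,  3.16376210e-06,
        1.18139188e+00, -1.78496003e-01]), 'joint_velocities': array([-0.00109477,  0.00070982,  0.00013115,  0.00027009, -0.00037448,
        0.00026421]), 'joint_torque': array([-1.35526556e-03, -4.40045822e+01, -1.76591295e+01,  6.32890686e-02,
        5.82347705e-02, -1.63607506e-04]), 'position': array([ 0.16472666, -0.60215356,  0.22157306]), 'tool_rot': array([ 9.91117028e-01,  1.32988255e-01,  5.00627685e-05, -1.07655602e-03]), 'ft_force': array([ 0.67866708,  0.1446501 , -0.30849861]), 'moment': array([-0.04253602,  0.03739619,  0.01238564]), 'grip_force': 0.0, 'grip_width': 0.0869972852702789} 0.0187
{'fx': 588.5118787441147, 'fy': 588.5118787441147, 'cx': 320.12444262800943, 'cy': 234.0141783047936, 'xyz': array([1.00884075, 0.7125122 , 0.67093799]), 'attitude': array([ 0.21819465,  0.86882534, -0.43105242, -0.10829325])}
{'fx': 436.8641809213551, 'fy': 436.8641809213551, 'cx': 320.28010857632927, 'cy': 234.00502479168156, 'xyz': array([ 0.41550167, -0.01549282,  0.9291096 ]), 'attitude': array([ 0.71162137, -0.69388492,  0.07485418, -0.08071922])}
```

View pics/top0.png

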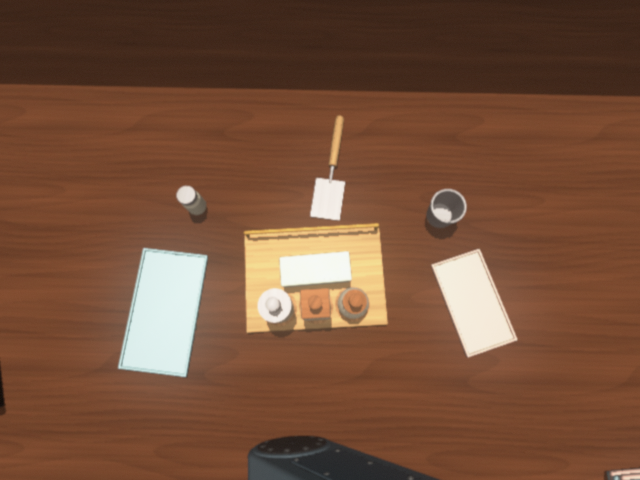

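View pics/scene0.png

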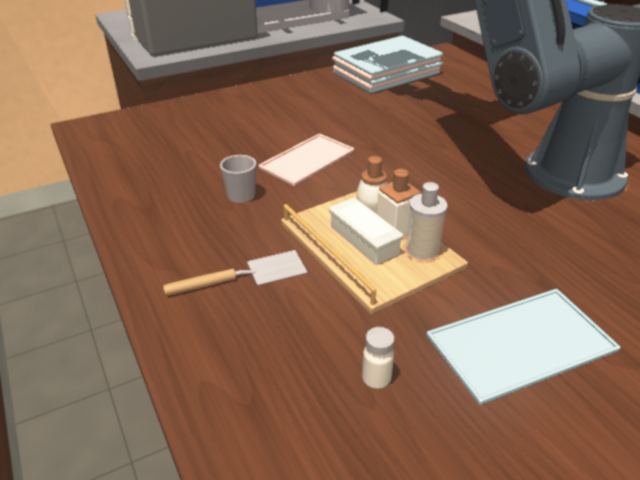

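The top view has robot-ahead up and left as +y. The round jar is at (275,305), the square jar at (315,303) and the belly jar at (353,303), with the tin at (315,269). The large (blue) tray is on the left near (163,312), the small (cream) tray on the right near (475,303). The scene view confirms this order.

```bash
cat > h.py <<'E'
import numpy as np,cv2
from scipy.spatial.transform import Rotation as R
from rig import robot
def ray(c,uv,z):
    uv=np.atleast_2d(np.asarray(uv,float))
    d=np.c_[(uv[:,0]-c["cx"])/c["fx"],(uv[:,1]-c["cy"])/c["fy"],np.ones(len(uv))]@R.from_quat(c["attitude"]).as_matrix().T
    return c["xyz"]+d*((z-c["xyz"][2])/d[:,2])[:,None]
def proj(c,P):
    p=(np.atleast_2d(P)-c["xyz"])@R.from_quat(c["attitude"]).as_matrix()
    return np.c_[p[:,0]/p[:,2]*c["fx"]+c["cx"],p[:,1]/p[:,2]*c["fy"]+c["cy"]]
def rect(c,mask,z):
    """min-area rectangle (centre, size, yaw of long side) of a mask's biggest blob on plane z"""
    k=max(cv2.findContours(mask,cv2.RETR_EXTERNAL,cv2.CHAIN_APPROX_NONE)[0],key=cv2.contourArea)[:,0]
    (x,y),(w,h),a=cv2.minAreaRect((ray(c,k,z)[:,:2]*1000).astype(np.float32))
    if w<h:w,h,a=h,w,a+90
    return np.array([x,y,w,h,(a+90)%180-90])
E
python3 - <<'E'
from h import *
c=robot.camera("top"); im=c["img"]; hsv=cv2.cvtColor(im,cv2.COLOR_RGB2HSV)
def box(m,u0,u1,v0,v1):
    o=np.zeros_like(m);o[v0:v1,u0:u1]=m[v0:v1,u0:u1];return o
print(hsv[312,163],hsv[303,475],hsv[320,370],hsv[235,200],hsv[269,315],hsv[280,270])
H,S,V=[hsv[:,:,i].astype(int) for i in range(3)]
lt=box(((H>75)&(V>120)).astype(np.uint8)*255,100,225,235,390)
st=box(((V>170)&(S<110)).astype(np.uint8)*255,420,530,240,365)
bd=box(((V>140)).astype(np.uint8)*255,235,395,215,340)
tn=box(((V>170)&(S<60)).astype(np.uint8)*255,275,355,248,288)
for n,m,z in(("large",lt,.01),("small",st,.01),("board",bd,.015),("tin",tn,.061)):print(n,rect(c,m,z).round(1))
cv2.imwrite("pics/masks.png",np.hstack([lt[230:390,100:230],bd[200:360,230:400],tn[200:360,250:380],st[230:390,410:540]]))
cr=cv2.resize(im[215:340,235:395],None,fx=5,fy=5,interpolation=cv2.INTER_CUBIC)[:600,:800]
cv2.imwrite("pics/board.png",cr[:,:,::-1])
E
```

```text
[ 86  17 242] [ 18  27 245] [ 18 118 239] [ 10 130 124] [ 48   5 249] [ 20 109 244]
large [451.4 315.7 249.2 139.9  -5.2]
small [ 486.1 -327.3  201.   111.6   19.9]
board [532.2  15.1 315.1 221.9 -85.3]
tin [539.4   3.2 141.1  60.4 -83.6]
```

View pics/board.png

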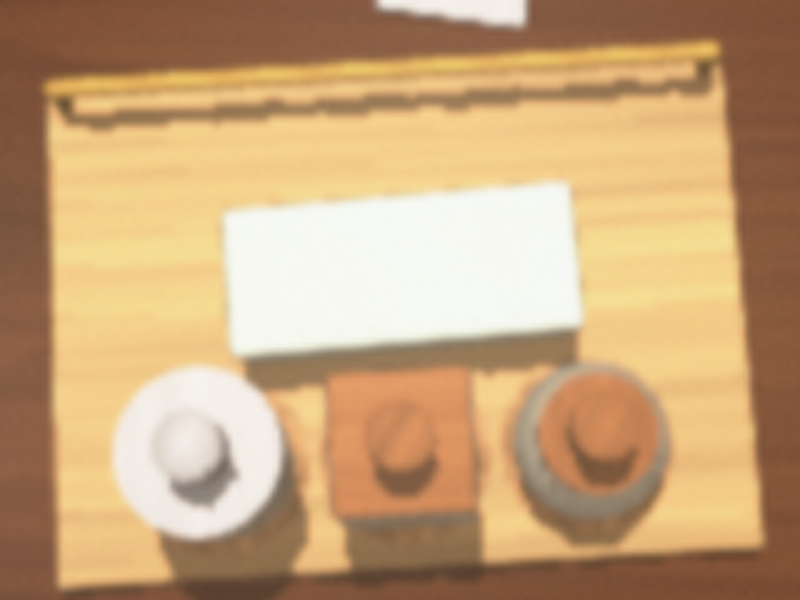

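View pics/masks.png

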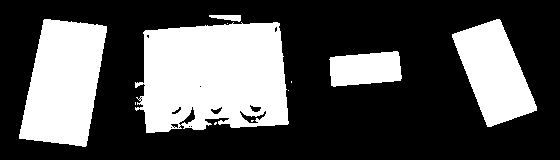

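The crop shows the board's front corners at (58,588) and (764,549). It also shows the knob tops at (188,443), (402,435) and (605,422), and the lid centres at (198,453), (405,443) and (600,432). The tray and tin masks are clean, with sizes right to about 1 mm; the board mask leaks, so I use its corners instead.

```bash
python3 - <<'E'
from h import *
c=robot.camera("top")
f=lambda p,z:ray(c,(np.array(p,float)+.5)/5-.5+[235,215],z)[0,:2]
L,Rr=f((58,588),.015),f((764,549),.015)
yv=(L-Rr);print("front len",np.linalg.norm(yv)); yv/=np.linalg.norm(yv)
print("left edge",f((50,130),.015)-L,"right",f((728,130),.015)-Rr)
xv=np.array([yv[1],-yv[0]]); B=(L+Rr)/2+xv*.105
yaw=np.degrees(np.arctan2(xv[1],xv[0]));print("board",B,yaw)
for n,y,k,kz,l,lz in(("round",.075,(188,443),.151,(198,453),.115),("sq",0,(402,435),.139,(405,443),.103),("belly",-.075,(605,422),.129,(600,432),.093)):
    print(n,"coaster",(B-xv*.06+yv*y).round(4),"knob",f(k,kz).round(4),"lid",f(l,lz).round(4))
print("tin pred",B+xv*.013)
q=np.array([f(p,.103) for p in((328,375),(470,367),(480,512),(342,518))]);print("sq",[(np.linalg.norm(q[i]-q[i-1])) for i in range(4)],np.degrees(np.arctan2(*(q[0]-q[1])))) 
E
```

```text
front len 0.2892365997717096
left edge [0.19084956 0.01546188] right [0.17496693 0.01400322]
board [0.52714699 0.00503761] 4.569302645894225
round coaster [0.4614 0.075 ] knob [0.4627 0.0748] lid [0.4613 0.0751]
sq coaster [4.673e-01 3.000e-04] knob [ 4.682e-01 -3.000e-04] lid [ 0.4676 -0.0009]
belly coaster [ 0.4733 -0.0745] knob [ 0.4754 -0.0737] lid [ 0.4743 -0.0745]
tin pred [0.54010567 0.00607326]
sq [np.float64(0.05326285016573518), np.float64(0.05361559129039823), np.float64(0.05386219786084081), np.float64(0.05133547146632531)] -4.665134467849046
```

Jar, coaster and tin estimates agree to about 2 mm. I'll bring the tool's axes in line with the world's (x = x, y = -y, z = -z) and travel to above the round jar.

Request:
{"method": "shift_gripper", "body": {
  "steps": {"dx": [0, 0, 0, 0], "dy": [0, 0, 0, 0], "dz": [0, 0, 0, 0], "rz": [0.089, 0.089, 0.089, 0]},
  "finger_gap": 0.055,
  "grip_force": 25
}}

```text
time: 0.53
position: [0.1648, -0.6027, 0.2223]
tool_rot: [1.0, -0.001, 0.0, -0.0]
ft_force: [0.0, -0.3, 0.2]
grip_width: 0.068
grip_force: 0.0
```

Request:
{"method": "shift_gripper", "body": {
  "steps": {"dx": [0.015, 0.015, 0.015, 0.015, 0.015, 0.015, 0.015, 0.015, 0.015, 0.015, 0.015, 0.015, 0.015, 0.015, 0.015, 0.015, 0.015, 0.015, 0.015, 0.012], "dy": [-0.034, -0.034, -0.034, -0.034, -0.034, -0.034, -0.034, -0.034, -0.034, -0.034, -0.034, -0.034, -0.034, -0.034, -0.034, -0.034, -0.034, -0.034, -0.034, -0.032], "dz": [0, 0, 0, 0, 0, 0, 0, 0, 0, 0, 0, 0, 0, 0, 0, 0, 0, 0, 0, 0], "rz": [0, 0, 0, 0, 0, 0, 0, 0, 0, 0, 0, 0, 0, 0, 0, 0, 0, 0, 0, 0]}
}}

```text
time: 2.2
position: [0.4629, 0.0772, 0.2228]
tool_rot: [1.0, 0.002, 0.001, 0.0]
ft_force: [0.7, -1.1, -0.2]
grip_width: 0.0554
grip_force: 0.0
```

Request:
{"method": "shift_gripper", "body": {
  "steps": {"dx": [0, 0, 0], "dy": [0, 0, 0], "dz": [0, 0, 0], "rz": [0, 0, 0]}
}}

```text
time: 2.45
position: [0.4614, 0.0749, 0.2224]
tool_rot: [1.0, 0.001, -0.0, 0.0]
ft_force: [0.1, -0.4, 0.6]
grip_width: 0.055
grip_force: 0.0
```

Request:
{"method": "shift_gripper", "body": {
  "steps": {"dx": [0, 0, 0, 0, 0, 0, 0], "dy": [0, 0, 0, 0, 0, 0, 0], "dz": [0.03, 0.03, 0.02, 0.015, 0.008, 0, 0], "rz": [0, 0, 0, 0, 0, 0, 0]}
}}

```text
time: 3.03
position: [0.4619, 0.0741, 0.1197]
tool_rot: [1.0, -0.001, -0.0, 0.0]
ft_force: [0.5, 0.4, 0.4]
grip_width: 0.0551
grip_force: 0.0
```

Request:
{"method": "shift_gripper", "body": {
  "steps": {"dx": [0, 0, 0, 0, 0, 0, 0, 0], "dy": [0, 0, 0, 0, 0, 0, 0, 0], "dz": [0, 0, 0, 0, 0, 0, 0, 0], "rz": [0, 0, 0, 0, 0, 0, 0, 0]},
  "finger_gap": 0.0,
  "grip_force": 30
}}

```text
time: 3.7
position: [0.4621, 0.075, 0.1199]
tool_rot: [1.0, 0.0, 0.0, 0.0]
ft_force: [-1.7, -0.6, 4.4]
grip_width: 0.025
grip_force: 30.0
```

Request:
{"method": "shift_gripper", "body": {
  "steps": {"dx": [0, 0, 0, 0, 0, 0.004, 0.008, 0.008, 0.009, 0.009, 0.009, 0.008, 0.006, 0.003, 0, 0, 0, 0], "dy": [0, 0, 0, 0, 0, -0.015, -0.03, -0.03, -0.03, -0.03, -0.03, -0.03, -0.024, -0.012, -0.003, 0, 0, 0], "dz": [-0.01, -0.02, -0.03, -0.02, -0.01, 0, 0, 0, 0, 0, 0, 0, 0, 0, 0, 0, 0, 0], "rz": [0, 0, 0, 0, 0, 0, 0, 0, 0, 0, 0, 0, 0, 0, 0, 0, 0, 0]}
}}

```text
time: 5.2
position: [0.5254, 0.3074, 0.2092]
tool_rot: [1.0, -0.001, -0.001, 0.001]
ft_force: [-1.4, 0.7, -2.8]
grip_width: 0.025
grip_force: 30.0
```

```bash
python3 - <<'E'
from h import *
im=[robot.camera(n)["img"][:,:,::-1] for n in("scene","top")]
cv2.imwrite("pics/a1.png",np.hstack([im[0][140:480,300:640],im[1][170:510,90:430]]))
E
```

```text
Traceback (most recent call last):
ValueError: all the input array dimensions except for the concatenation axis must match exactly, but along dimension 0, the array at index 0 has size 340 and the array at index 1 has size 310
```

Request:
{"method": "shift_gripper", "body": {
  "steps": {"dx": [0, 0, 0, 0, 0, 0, 0, 0, 0, 0, 0, 0, 0], "dy": [0, 0, 0, 0, 0, 0, 0, 0, 0, 0, 0, 0, 0], "dz": [0.015, 0.025, 0.025, 0.015, 0.008, 0.004, 0.002, 0.001, 0.001, 0.001, 0.001, 0.001, 0], "rz": [0, 0, 0, 0, 0, 0, 0, 0, 0, 0, 0, 0, 0]}
}}

```text
time: 6.38
position: [0.526, 0.3091, 0.1107]
tool_rot: [1.0, -0.0, 0.0, -0.0]
ft_force: [0.1, -0.2, -2.4]
grip_width: 0.0252
grip_force: 30.0
```

```bash
python3 - <<'E'
from h import *
im=[robot.camera(n)["img"][:,:,::-1] for n in("scene","top")]
cv2.imwrite("pics/a1.png",np.hstack([im[0][140:480,300:640],im[1][140:480,90:430]]))
E
```

```text
(no output)
```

View pics/a1.png

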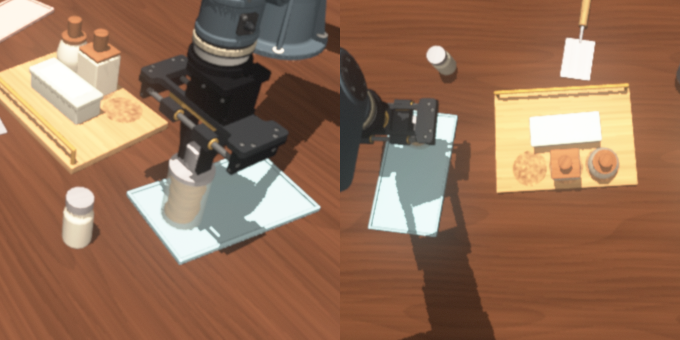

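The round jar hangs upright over the far end of the large tray, and its coaster is empty. I'll feel for the tray floor next.

Request:
{"method": "shift_gripper", "body": {
  "steps": {"dx": [0, 0, 0, 0], "dy": [0, 0, 0, 0], "dz": [0.0005, 0.0005, 0, 0], "rz": [0, 0, 0, 0]}
}}

```text
time: 6.82
position: [0.5261, 0.3092, 0.11]
tool_rot: [1.0, -0.0, 0.0, -0.0]
ft_force: [-0.0, 0.8, 0.7]
grip_width: 0.025
grip_force: 30.0
```

Request:
{"method": "shift_gripper", "body": {
  "steps": {"dx": [0, 0, 0, 0, 0, 0, 0, 0], "dy": [0, 0, 0, 0, 0, 0, 0, 0], "dz": [0, 0, 0, 0, -0.01, -0.03, -0.03, -0.03], "rz": [0, 0, 0, 0, 0, 0, 0, 0]},
  "finger_gap": 0.055
}}

```text
time: 7.48
position: [0.5257, 0.309, 0.211]
tool_rot: [1.0, -0.0, -0.0, 0.0]
ft_force: [1.3, -0.0, -0.4]
grip_width: 0.0544
grip_force: 0.0
```

Request:
{"method": "shift_gripper", "body": {
  "steps": {"dx": [-0.004, -0.006, -0.006, -0.007, -0.007, -0.007, -0.007, -0.006, -0.005, -0.003, 0, 0, 0, 0, 0, 0, 0, 0, 0], "dy": [0.02, 0.035, 0.035, 0.035, 0.035, 0.035, 0.035, 0.035, 0.030, 0.014, 0, 0, 0, 0, 0, 0, 0, 0, 0], "dz": [0, 0, 0, 0, 0, 0, 0, 0, 0, 0, 0, 0, 0.03, 0.03, 0.02, 0.01, 0, 0, 0], "rz": [0, 0, 0, 0, 0, 0, 0, 0, 0, 0, 0, 0, 0, 0, 0, 0, 0, 0, 0]}
}}

```text
time: 9.07
position: [0.4688, 0.0007, 0.1203]
tool_rot: [1.0, 0.001, 0.001, 0.0]
ft_force: [-0.1, 0.4, 0.2]
grip_width: 0.0547
grip_force: 0.0
```

Request:
{"method": "shift_gripper", "body": {
  "steps": {"dx": [-0.0007, 0, 0, 0, 0], "dy": [0.001, 0, 0, 0, 0], "dz": [0.006, 0.0055, 0, 0, 0], "rz": [0, 0, 0, 0, 0]}
}}

```text
time: 9.48
position: [0.4673, -0.001, 0.1081]
tool_rot: [1.0, -0.0, 0.0, 0.0]
ft_force: [-0.7, -0.2, 0.5]
grip_width: 0.0548
grip_force: 0.0
```

Request:
{"method": "shift_gripper", "body": {
  "steps": {"dx": [0, 0, 0, 0, 0, 0, 0, 0], "dy": [0, 0, 0, 0, 0, 0, 0, 0], "dz": [0, 0, 0, 0, 0, 0, 0, 0], "rz": [0, 0, 0, 0, 0, 0, 0, 0]},
  "finger_gap": 0.0,
  "grip_force": 30
}}

```text
time: 10.15
position: [0.4672, -0.0006, 0.1081]
tool_rot: [1.0, -0.0, 0.0, -0.0]
ft_force: [-1.1, 2.3, 0.9]
grip_width: 0.0254
grip_force: 30.0
```

Request:
{"method": "shift_gripper", "body": {
  "steps": {"dx": [0, 0, 0, 0, 0, -0.001, -0.002, -0.002, -0.002, -0.002, -0.002, -0.002, -0.002, -0.001, 0, 0, 0, 0, 0], "dy": [0, 0, 0, 0, 0, -0.015, -0.03, -0.035, -0.035, -0.035, -0.035, -0.035, -0.035, -0.031, -0.02, -0.01, 0, 0, 0], "dz": [-0.01, -0.02, -0.03, -0.02, -0.01, 0, 0, 0, 0, 0, 0, 0, 0, 0, 0, 0, 0, 0, 0], "rz": [0, 0, 0, 0, 0, 0, 0, 0, 0, 0, 0, 0, 0, 0, 0, 0, 0, 0, 0]}
}}

```text
time: 11.73
position: [0.4508, 0.3135, 0.1975]
tool_rot: [1.0, -0.001, -0.001, 0.001]
ft_force: [0.4, 0.4, -3.8]
grip_width: 0.0252
grip_force: 30.0
```

Request:
{"method": "shift_gripper", "body": {
  "steps": {"dx": [0, 0, 0, 0, 0, 0, 0, 0, 0, 0, 0, 0, 0], "dy": [0, 0, 0, 0, 0, 0, 0, 0, 0, 0, 0, 0, 0], "dz": [0.015, 0.025, 0.025, 0.015, 0.008, 0.004, 0.002, 0.001, 0.001, 0.001, 0.001, 0, 0], "rz": [0, 0, 0, 0, 0, 0, 0, 0, 0, 0, 0, 0, 0]}
}}

```text
time: 12.82
position: [0.4513, 0.3152, 0.1003]
tool_rot: [1.0, 0.0, 0.0, -0.0]
ft_force: [0.7, 0.6, -3.9]
grip_width: 0.0249
grip_force: 30.0
```

Request:
{"method": "shift_gripper", "body": {
  "steps": {"dx": [0, 0, 0, 0, 0, 0], "dy": [0, 0, 0, 0, 0, 0], "dz": [0.0007, 0.0006, 0.0006, 0.0005, 0, 0], "rz": [0, 0, 0, 0, 0, 0]}
}}

```text
time: 13.32
position: [0.4514, 0.3152, 0.098]
tool_rot: [1.0, -0.0, 0.0, -0.0]
ft_force: [-0.5, 0.3, 1.1]
grip_width: 0.025
grip_force: 30.0
```

Request:
{"method": "shift_gripper", "body": {
  "steps": {"dx": [0, 0, 0, 0, 0, 0, 0, 0], "dy": [0, 0, 0, 0, 0, 0, 0, 0], "dz": [0, 0, 0, 0, -0.01, -0.03, -0.03, -0.03], "rz": [0, 0, 0, 0, 0, 0, 0, 0]},
  "finger_gap": 0.055
}}

```text
time: 13.98
position: [0.451, 0.3149, 0.1991]
tool_rot: [1.0, -0.0, -0.0, 0.0]
ft_force: [0.3, 0.0, -0.0]
grip_width: 0.0543
grip_force: 0.0
```

Request:
{"method": "shift_gripper", "body": {
  "steps": {"dx": [0.001, 0.002, 0.002, 0.002, 0.002, 0.002, 0.002, 0.002, 0.002, 0.002, 0.002, 0.002, 0, 0, 0, 0, 0, 0, 0, 0], "dy": [0.02, 0.037, 0.037, 0.037, 0.037, 0.037, 0.037, 0.037, 0.037, 0.037, 0.025, 0.012, 0, 0, 0, 0, 0, 0, 0, 0], "dz": [0, 0, 0, 0, 0, 0, 0, 0, 0, 0, 0, 0, 0, 0, 0.03, 0.03, 0.02, 0, 0, 0], "rz": [0, 0, 0, 0, 0, 0, 0, 0, 0, 0, 0, 0, 0, 0, 0, 0, 0, 0, 0, 0]}
}}

```text
time: 15.65
position: [0.4748, -0.0739, 0.1185]
tool_rot: [1.0, 0.001, 0.001, 0.0]
ft_force: [0.1, 0.8, -0.5]
grip_width: 0.0547
grip_force: 0.0
```

Request:
{"method": "shift_gripper", "body": {
  "steps": {"dx": [0, 0, 0, 0, 0], "dy": [0.0005, 0, 0, 0, 0], "dz": [0.012, 0.008, 0, 0, 0], "rz": [0, 0, 0, 0, 0]}
}}

```text
time: 16.07
position: [0.4746, -0.0755, 0.0983]
tool_rot: [1.0, -0.0, 0.001, 0.0]
ft_force: [0.5, 0.3, 0.1]
grip_width: 0.0551
grip_force: 0.0
```

Request:
{"method": "shift_gripper", "body": {
  "steps": {"dx": [0, 0, 0, 0, 0, 0, 0, 0], "dy": [0, 0, 0, 0, 0, 0, 0, 0], "dz": [0, 0, 0, 0, 0, 0, 0, 0], "rz": [0, 0, 0, 0, 0, 0, 0, 0]},
  "finger_gap": 0.0,
  "grip_force": 30
}}

```text
time: 16.73
position: [0.4741, -0.0752, 0.0977]
tool_rot: [1.0, -0.0, -0.0, -0.0]
ft_force: [0.6, 1.2, 1.7]
grip_width: 0.0248
grip_force: 30.0
```

Request:
{"method": "shift_gripper", "body": {
  "steps": {"dx": [0, 0, 0, 0, 0, -0.01, -0.015, -0.015, -0.015, -0.015, -0.01, -0.0074, -0.005, -0.003, -0.002, 0, 0, 0, 0, 0], "dy": [0, 0, 0, 0, 0, -0.015, -0.03, -0.036, -0.036, -0.036, -0.037, -0.037, -0.038, -0.038, -0.038, -0.03, -0.018, -0.0087, 0, 0], "dz": [-0.01, -0.02, -0.03, -0.02, -0.01, 0, 0, 0, 0, 0, 0, 0, 0, 0, 0, 0, 0, 0, 0, 0], "rz": [0, 0, 0, 0, 0, 0, 0, 0, 0, 0, 0, 0, 0, 0, 0, 0, 0, 0, 0, 0]}
}}

```text
time: 18.4
position: [0.376, 0.3213, 0.1869]
tool_rot: [1.0, 0.0, -0.001, 0.001]
ft_force: [0.0, -0.3, -4.5]
grip_width: 0.0251
grip_force: 30.0
```

Request:
{"method": "shift_gripper", "body": {
  "steps": {"dx": [0, 0, 0, 0, 0, 0, 0, 0, 0, 0, 0, 0, 0], "dy": [0, 0, 0, 0, 0, 0, 0, 0, 0, 0, 0, 0, 0], "dz": [0.015, 0.025, 0.025, 0.015, 0.008, 0.004, 0.002, 0.001, 0.001, 0.001, 0.001, 0, 0], "rz": [0, 0, 0, 0, 0, 0, 0, 0, 0, 0, 0, 0, 0]}
}}

```text
time: 19.48
position: [0.3769, 0.3224, 0.0899]
tool_rot: [1.0, 0.0, 0.0, -0.0]
ft_force: [-0.5, -0.0, -3.9]
grip_width: 0.0249
grip_force: 30.0
```

Request:
{"method": "shift_gripper", "body": {
  "steps": {"dx": [0, 0, 0, 0, 0, 0], "dy": [0, 0, 0, 0, 0, 0], "dz": [0.0007, 0.0006, 0.0006, 0.0005, 0, 0], "rz": [0, 0, 0, 0, 0, 0]}
}}

```text
time: 19.98
position: [0.3771, 0.3225, 0.0876]
tool_rot: [1.0, -0.0, 0.0, -0.0]
ft_force: [-0.6, -0.7, 1.3]
grip_width: 0.0248
grip_force: 30.0
```

Request:
{"method": "shift_gripper", "body": {
  "steps": {"dx": [0, 0, 0, 0, 0, 0, 0, 0, 0], "dy": [0, 0, 0, 0, 0, 0, 0, 0, 0], "dz": [0, 0, 0, 0, -0.01, -0.03, -0.03, -0.03, -0.02], "rz": [0, 0, 0, 0, 0, 0, 0, 0, 0]},
  "finger_gap": 0.055
}}

```text
time: 20.73
position: [0.3777, 0.3228, 0.2106]
tool_rot: [1.0, -0.0, 0.002, -0.001]
ft_force: [0.2, 0.5, -1.1]
grip_width: 0.0549
grip_force: 0.0
```

Request:
{"method": "shift_gripper", "body": {
  "steps": {"dx": [0, 0, 0.01, 0.02, 0.02, 0.02, 0.02, 0.02, 0.02, 0.02, 0.0123, 0, 0, 0], "dy": [0.02, 0.035, 0.035, 0.033, 0.033, 0.033, 0.033, 0.033, 0.033, 0.0213, 0.01, 0, 0, 0], "dz": [0, 0, 0, 0, 0, 0, 0, 0, 0, 0, 0, 0, 0, 0], "rz": [0, 0, 0, 0, 0, 0, 0, 0, 0, 0, 0, 0, 0, 0]},
  "finger_gap": 0.087
}}

```text
time: 21.9
position: [0.5377, 0.0039, 0.2073]
tool_rot: [1.0, 0.0, -0.001, -0.0]
ft_force: [0.0, -0.5, 0.9]
grip_width: 0.0873
grip_force: 0.0
```

Request:
{"method": "shift_gripper", "body": {
  "steps": {"dx": [0, 0, 0, 0, 0, 0, 0, 0, 0, 0, 0, 0, 0, 0, 0, 0, 0, 0], "dy": [0, 0, 0, 0, 0, 0, 0, 0, 0, 0, 0, 0, 0, 0, 0, 0, 0, 0], "dz": [0, 0, 0, 0, 0, 0, 0, 0, 0, 0, 0, 0, 0, 0, 0, 0, 0, 0], "rz": [-0.06, -0.12, -0.12, -0.12, -0.12, -0.12, -0.12, -0.12, -0.12, -0.12, -0.12, -0.12, -0.12, -0.12, -0.06, -0.0025, 0, 0]}
}}

```text
time: 23.4
position: [0.5384, 0.0039, 0.2074]
tool_rot: [0.667, 0.745, -0.0, -0.0]
ft_force: [0.5, -0.4, 0.5]
grip_width: 0.0875
grip_force: 0.0
```

```bash
python3 - <<'E'
from h import *
print(R.from_quat(robot.get_obs()["tool_rot"]).as_matrix()[:2,0])
c=robot.camera("wrist");print({k:v for k,v in c.items() if k!="img"})
cv2.imwrite("pics/w1.png",c["img"][:,:,::-1])
c=robot.camera("top");cv2.imwrite("pics/t1.png",c["img"][140:,90:560,::-1])
E
```

```text
[-0.11108766  0.9938106 ]
{'fx': 369.2165257530955, 'fy': 369.2165257530955, 'cx': 316.61761550148384, 'cy': 237.11401570328178, 'xyz': array([0.5303241 , 0.07938176, 0.36869593]), 'attitude': array([0.98840504, 0.05523316, 0.00753997, 0.14123711])}
```

View pics/w1.png

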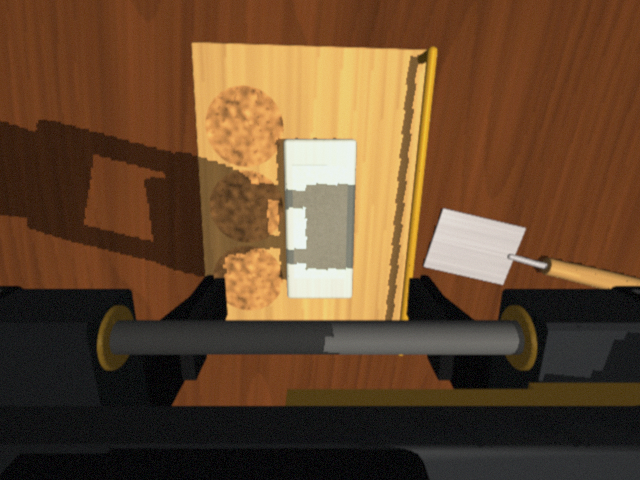

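The wrist view shows the tin's top corners at (284,140), (355,140), (352,297) and (289,297). The coasters are at (244,126) and (251,279), and all three are empty.

```bash
python3 - <<'E'
from h import *
c=robot.camera("wrist")
t=ray(c,[(284,140),(355,140),(352,297),(289,297)],.061)[:,:2];print(t.round(4),t.mean(0),np.linalg.norm(t[0]-t[1]),np.linalg.norm(t[1]-t[2]),np.degrees(np.arctan2(*((t[3]+t[2]-t[0]-t[1])[[1,0]]))))
print(ray(c,[(244,126),(251,279)],.015))
E
```

```text
[[ 0.5053  0.0679]
 [ 0.5622  0.0742]
 [ 0.5788 -0.0632]
 [ 0.5218 -0.0696]] [0.5420277  0.00234161] 0.05723092034766444 0.13838225866699233 -83.10869148316387
[[ 0.4639553   0.07448556  0.015     ]
 [ 0.4796798  -0.0758998   0.015     ]]
```

View pics/t1.png

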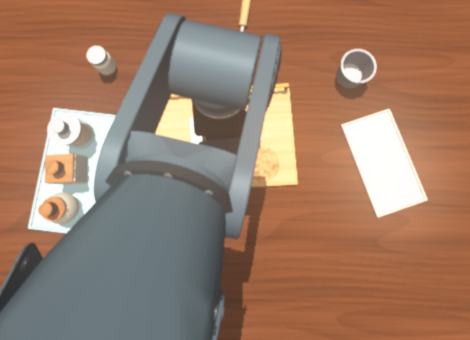

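All three jars stand upright on the large tray. The tin estimates agree to within 2 mm, so I'll descend to grip its lid rim.

Request:
{"method": "shift_gripper", "body": {
  "steps": {"dx": [-0.001, 0, 0, 0, 0, 0, 0, 0, 0, 0], "dy": [0.0015, 0, 0, 0, 0, 0, 0, 0, 0, 0], "dz": [0.02, 0.035, 0.035, 0.03, 0.025, 0.015, 0.009, 0.0045, 0, 0], "rz": [0, 0, 0, 0, 0, 0, 0, 0, 0, 0]}
}}

```text
time: 24.38
position: [0.5414, 0.002, 0.0344]
tool_rot: [0.667, 0.745, 0.0, 0.001]
ft_force: [0.2, 0.1, -0.2]
grip_width: 0.0866
grip_force: 0.0
```

Request:
{"method": "shift_gripper", "body": {
  "steps": {"dx": [0, 0, 0, 0, 0, 0, 0, 0], "dy": [0, 0, 0, 0, 0, 0, 0, 0], "dz": [0, 0, 0, 0, 0, 0, 0, 0], "rz": [0, 0, 0, 0, 0, 0, 0, 0]},
  "finger_gap": 0.0,
  "grip_force": 35
}}

```text
time: 25.05
position: [0.541, 0.0021, 0.0341]
tool_rot: [0.667, 0.745, 0.0, 0.0]
ft_force: [-0.5, 0.4, 4.1]
grip_width: 0.0596
grip_force: 35.0
```

Request:
{"method": "shift_gripper", "body": {
  "steps": {"dx": [0, 0, 0, 0, 0], "dy": [0, 0, 0, 0, 0], "dz": [-0.002, -0.003, -0.005, 0, 0], "rz": [0, 0, 0, 0, 0]}
}}

```text
time: 25.47
position: [0.5408, 0.0021, 0.0439]
tool_rot: [0.667, 0.745, 0.0, 0.0]
ft_force: [0.4, 0.2, -2.8]
grip_width: 0.0595
grip_force: 35.0
```

Request:
{"method": "shift_gripper", "body": {
  "steps": {"dx": [0, 0, 0, 0, 0, 0, 0, 0, 0, 0, 0, 0, 0, 0, 0, 0, 0, 0, 0, 0], "dy": [0, 0, 0, 0, 0, 0, 0, 0, 0, 0, 0, 0, 0, 0, 0, 0, 0, 0, 0, 0], "dz": [-0.02, -0.03, -0.03, -0.03, -0.02, -0.01, 0, 0, 0, 0, 0, 0, 0, 0, 0, 0, 0, 0, 0, 0], "rz": [0, 0, 0, 0, 0, 0, 0.06, 0.12, 0.12, 0.12, 0.12, 0.12, 0.12, 0.12, 0.12, 0.12, 0.12, 0.06, 0.0152, 0]}
}}

```text
time: 27.13
position: [0.54, 0.0023, 0.1828]
tool_rot: [0.985, 0.173, -0.001, -0.0]
ft_force: [-0.3, 0.4, -2.7]
grip_width: 0.0591
grip_force: 35.0
```

Request:
{"method": "shift_gripper", "body": {
  "steps": {"dx": [-0.008, -0.016, -0.0165, -0.0165, -0.0165, -0.0165, -0.0165, -0.0165, -0.016, -0.016, -0.01, 0, 0, 0], "dy": [0.015, 0.029, 0.029, 0.029, 0.029, 0.029, 0.029, 0.029, 0.029, 0.029, 0.0151, 0, 0, 0], "dz": [0, 0, 0, 0, 0, 0, 0, 0, 0, 0, 0, 0, 0, 0], "rz": [0, 0, 0, 0, 0, 0, 0, 0, 0, 0, 0, 0, 0, 0]}
}}

```text
time: 28.3
position: [0.484, -0.3266, 0.1831]
tool_rot: [0.985, 0.173, -0.0, -0.001]
ft_force: [-0.1, 0.8, -3.0]
grip_width: 0.0592
grip_force: 35.0
```

```bash
python3 - <<'E'
from h import *
o=robot.get_obs();M=R.from_quat(o["tool_rot"]).as_matrix();print(np.degrees(np.arctan2(M[1,0],M[0,0])),M.T@(np.array([.4861,-.3273,0])-o["position"]))
c=robot.camera("top");cv2.imwrite("pics/t2.png",cv2.resize(c["img"][200:400,380:580,::-1],None,fx=3,fy=3))
E
```

```text
19.91680378473872 [0.00180693 0.00176951 0.1830742 ]
```

View pics/t2.png

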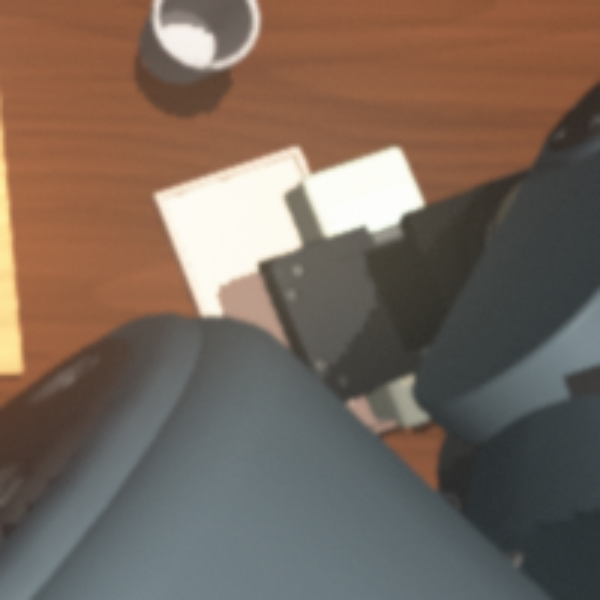

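The tin is aligned with the tray; the apparent sideways offset is parallax from its height. Lowering.

Request:
{"method": "shift_gripper", "body": {
  "steps": {"dx": [0.0008, 0, 0, 0, 0, 0, 0, 0, 0, 0, 0, 0, 0], "dy": [0.0018, 0, 0, 0, 0, 0, 0, 0, 0, 0, 0, 0, 0], "dz": [0.02, 0.035, 0.035, 0.03, 0.015, 0.01, 0.005, 0.003, 0.002, 0.001, 0.001, 0, 0], "rz": [0, 0, 0, 0, 0, 0, 0, 0, 0, 0, 0, 0, 0]}
}}

```text
time: 29.43
position: [0.4862, -0.3295, 0.0274]
tool_rot: [0.985, 0.173, 0.0, 0.001]
ft_force: [-0.2, -0.5, -3.1]
grip_width: 0.0596
grip_force: 35.0
```

Request:
{"method": "shift_gripper", "body": {
  "steps": {"dx": [0, 0, 0, 0, 0, 0], "dy": [0, 0, 0, 0, 0, 0], "dz": [0.0007, 0.0006, 0.0006, 0.0005, 0, 0], "rz": [0, 0, 0, 0, 0, 0]}
}}

```text
time: 29.93
position: [0.4859, -0.3291, 0.0243]
tool_rot: [0.985, 0.173, -0.0, -0.0]
ft_force: [0.1, 0.3, -3.9]
grip_width: 0.0592
grip_force: 35.0
```

Request:
{"method": "shift_gripper", "body": {
  "steps": {"dx": [0, 0, 0, 0, 0, 0, 0], "dy": [-0.0016, 0, 0, 0, 0, 0, 0], "dz": [-0.0005, 0, 0.0006, 0.0005, 0.0005, 0, 0], "rz": [0, 0, 0, 0, 0, 0, 0]}
}}

```text
time: 30.52
position: [0.4854, -0.3275, 0.0242]
tool_rot: [0.985, 0.173, 0.0, 0.0]
ft_force: [-1.9, 2.9, 5.3]
grip_width: 0.0596
grip_force: 35.0
```

Request:
{"method": "shift_gripper", "body": {
  "steps": {"dx": [0, 0, 0, 0, 0, 0, 0, 0, 0, 0, 0, 0, 0, 0, 0], "dy": [0, 0, 0, 0, 0, 0, 0, 0, 0, 0, 0, 0, 0, 0, 0], "dz": [0, 0, 0, -0.01, -0.03, -0.036, -0.036, -0.036, -0.038, 0, 0, 0, 0, 0, 0], "rz": [0, 0, 0, 0, 0, 0, 0, 0, 0, 0.087, 0.087, 0.087, 0.0866, 0, 0]},
  "finger_gap": 0.085
}}

```text
time: 31.77
position: [0.4854, -0.3276, 0.2097]
tool_rot: [1.0, 0.001, 0.0, 0.0]
ft_force: [0.1, 0.3, 0.1]
grip_width: 0.0848
grip_force: 0.0
```

```bash
python3 - <<'E'
from h import *
o=robot.get_obs();M=R.from_quat(o["tool_rot"]).as_matrix();print(np.degrees(np.arctan2(M[1,0],M[0,0])),o["position"])
print(np.array([.3771,.3225])-o["position"][:2])
E
```

```text
0.09912486508804993 [ 0.48539409 -0.32763285  0.20970176]
[-0.10829409  0.65013285]
```

Request:
{"method": "shift_gripper", "body": {
  "steps": {"dx": [0, -0.002, -0.006, -0.007, -0.007, -0.007, -0.007, -0.007, -0.007, -0.007, -0.007, -0.007, -0.007, -0.007, -0.007, -0.008, -0.008, -0.007, 0, 0], "dy": [-0.02, -0.038, -0.038, -0.038, -0.038, -0.038, -0.038, -0.038, -0.038, -0.038, -0.038, -0.038, -0.038, -0.038, -0.038, -0.038, -0.036, -0.018, -0.006, 0], "dz": [0, 0, 0, 0, 0, 0, 0, 0, 0, 0, 0, 0, 0, 0, 0, 0, 0, 0, 0, 0], "rz": [0, 0, 0, 0, 0, 0, 0, 0, 0, 0, 0, 0, 0, 0, 0, 0, 0, 0, 0, 0]},
  "finger_gap": 0.055
}}

```text
time: 33.43
position: [0.3705, 0.3237, 0.2093]
tool_rot: [1.0, 0.002, 0.0, -0.0]
ft_force: [-0.3, 0.1, -0.3]
grip_width: 0.0548
grip_force: 0.0
```

Request:
{"method": "shift_gripper", "body": {
  "steps": {"dx": [0, 0], "dy": [0, 0], "dz": [0, 0], "rz": [0, 0]}
}}

```text
time: 33.6
position: [0.371, 0.3213, 0.2092]
tool_rot: [1.0, -0.001, -0.0, 0.0]
ft_force: [0.1, 0.1, 0.1]
grip_width: 0.0552
grip_force: 0.0
```

```bash
python3 - <<'E'
from h import *
c=robot.camera("top"); im=c["img"]; hsv=cv2.cvtColor(im,cv2.COLOR_RGB2HSV)
cv2.imwrite("pics/t3.png",np.hstack([cv2.resize(im[230:370,410:540,::-1],None,fx=4,fy=4)]))
cv2.imwrite("pics/t3b.png",im[:,:,::-1])
E
```

```text
(no output)
```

View pics/t3.png

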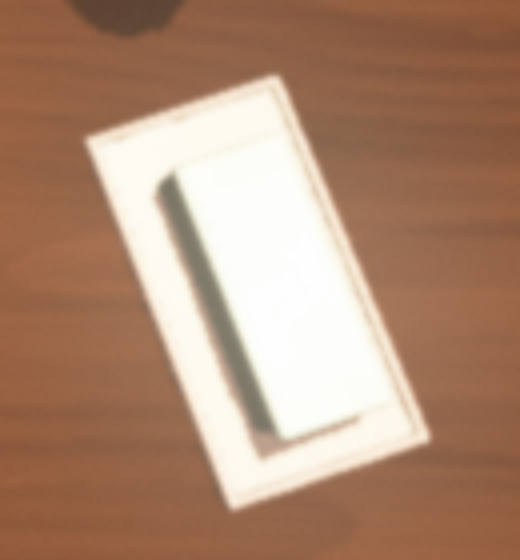

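The tin lies along the tray, with its top corners at about (176,177), (278,137), (390,402) and (283,440). I'll check its centre and move to the belly jar.

```bash
python3 - <<'E'
from h import *
c=robot.camera("top")
p=(np.array([(176,177),(278,137),(390,402),(283,440)])+.5)/4-.5+[410,230]
t=ray(c,p,.051)[:,:2];print(t.mean(0),np.linalg.norm(t[0]-t[1]),np.linalg.norm(t[1]-t[2]),np.degrees(np.arctan2(*((t[1]+t[0]-t[2]-t[3])[[1,0]]))))
E
```

```text
[ 0.48294603 -0.32617629] 0.05666154697578834 0.13830857205810101 20.15881335792252
```

Request:
{"method": "shift_gripper", "body": {
  "steps": {"dx": [0.0062, 0, 0, 0, 0, 0, 0, 0, 0, 0], "dy": [-0.0012, 0, 0, 0, 0, 0, 0, 0, 0, 0], "dz": [0.02, 0.03, 0.03, 0.02, 0.012, 0.006, 0.003, 0, 0, 0], "rz": [0, 0, 0, 0, 0, 0, 0, 0, 0, 0]}
}}

```text
time: 34.53
position: [0.3778, 0.3239, 0.0892]
tool_rot: [1.0, -0.0, 0.001, -0.001]
ft_force: [1.0, 0.5, 0.9]
grip_width: 0.055
grip_force: 0.0
```

Request:
{"method": "shift_gripper", "body": {
  "steps": {"dx": [-0.0006, 0, 0, 0], "dy": [0.0012, 0, 0, 0], "dz": [0.001, 0, 0, 0], "rz": [0, 0, 0, 0]}
}}

```text
time: 34.87
position: [0.3764, 0.3225, 0.0875]
tool_rot: [1.0, -0.0, 0.0, -0.0]
ft_force: [0.3, -0.7, 0.1]
grip_width: 0.0553
grip_force: 0.0
```

Request:
{"method": "shift_gripper", "body": {
  "steps": {"dx": [0, 0, 0, 0, 0, 0, 0, 0], "dy": [0, 0, 0, 0, 0, 0, 0, 0], "dz": [0, 0, 0, 0, 0, 0, 0, 0], "rz": [0, 0, 0, 0, 0, 0, 0, 0]},
  "finger_gap": 0.0,
  "grip_force": 30
}}

```text
time: 35.53
position: [0.3764, 0.3226, 0.0872]
tool_rot: [1.0, -0.0, 0.0, -0.0]
ft_force: [-0.1, 1.0, -0.8]
grip_width: 0.0254
grip_force: 30.0
```

Request:
{"method": "shift_gripper", "body": {
  "steps": {"dx": [0, 0, 0, 0, 0, 0, 0, 0.005, 0.01, 0.01, 0.01, 0.012, 0.012, 0.012, 0.012, 0.01, 0.004, 0, 0, 0], "dy": [0, 0, 0, 0, 0, 0.02, 0.035, 0.036, 0.036, 0.036, 0.036, 0.036, 0.036, 0.036, 0.036, 0.032, 0.0156, 0.007, 0, 0], "dz": [-0.01, -0.02, -0.03, -0.03, -0.01, 0, 0, 0, 0, 0, 0, 0, 0, 0, 0, 0, 0, 0, 0, 0], "rz": [0, 0, 0, 0, 0, 0, 0, 0, 0, 0, 0, 0, 0, 0, 0, 0, 0, 0, 0, 0]}
}}

```text
time: 37.2
position: [0.4715, -0.0741, 0.1869]
tool_rot: [1.0, -0.001, -0.001, -0.001]
ft_force: [0.1, 1.8, -5.2]
grip_width: 0.025
grip_force: 30.0
```

Request:
{"method": "shift_gripper", "body": {
  "steps": {"dx": [0, 0, 0, 0, 0, 0, 0, 0, 0, 0, 0], "dy": [0, 0, 0, 0, 0, 0, 0, 0, 0, 0, 0], "dz": [0, 0.015, 0.025, 0.02, 0.012, 0.008, 0.004, 0.002, 0, 0, 0], "rz": [0, 0, 0, 0, 0, 0, 0, 0, 0, 0, 0]}
}}

```text
time: 38.12
position: [0.4738, -0.0754, 0.102]
tool_rot: [1.0, -0.0, 0.001, 0.0]
ft_force: [-0.4, 0.0, -4.6]
grip_width: 0.0251
grip_force: 30.0
```

Request:
{"method": "shift_gripper", "body": {
  "steps": {"dx": [0, 0, 0, 0, 0, 0, 0, 0, 0], "dy": [0, 0, 0, 0, 0, 0, 0, 0, 0], "dz": [0.001, 0.001, 0.001, 0.0005, 0.0005, 0.0005, 0.0003, 0, 0], "rz": [0, 0, 0, 0, 0, 0, 0, 0, 0]}
}}

```text
time: 38.87
position: [0.4733, -0.0753, 0.0972]
tool_rot: [1.0, -0.0, 0.0, 0.0]
ft_force: [-1.0, 1.8, 5.8]
grip_width: 0.025
grip_force: 30.0
```

Request:
{"method": "shift_gripper", "body": {
  "steps": {"dx": [0, 0, 0, 0, 0, 0, 0, 0], "dy": [0, 0, 0, 0, 0, 0, 0, 0], "dz": [0, 0, 0, 0, -0.01, -0.03, -0.03, -0.04], "rz": [0, 0, 0, 0, 0, 0, 0, 0]},
  "finger_gap": 0.055
}}

```text
time: 39.53
position: [0.4716, -0.0747, 0.2059]
tool_rot: [1.0, -0.0, -0.002, -0.001]
ft_force: [0.7, -0.3, -0.7]
grip_width: 0.0547
grip_force: 0.0
```

Request:
{"method": "shift_gripper", "body": {
  "steps": {"dx": [-0.001, -0.002, -0.002, -0.002, -0.002, -0.002, -0.002, -0.002, -0.002, -0.002, -0.002, -0.001, 0, 0, 0, 0, 0, 0, 0, 0], "dy": [-0.02, -0.037, -0.037, -0.037, -0.037, -0.037, -0.037, -0.037, -0.037, -0.037, -0.025, -0.0125, 0, 0, 0, 0, 0, 0, 0, 0], "dz": [0, 0, 0, 0, 0, 0, 0, 0, 0, 0, 0, 0, 0, 0, 0, 0.03, 0.03, 0.025, 0, 0], "rz": [0, 0, 0, 0, 0, 0, 0, 0, 0, 0, 0, 0, 0, 0, 0, 0, 0, 0, 0, 0]}
}}

```text
time: 41.2
position: [0.4509, 0.3133, 0.1207]
tool_rot: [1.0, -0.001, -0.002, 0.001]
ft_force: [0.1, 0.1, 0.5]
grip_width: 0.0549
grip_force: 0.0
```

Request:
{"method": "shift_gripper", "body": {
  "steps": {"dx": [0], "dy": [0], "dz": [0], "rz": [0]}
}}

```text
time: 41.28
position: [0.4526, 0.3146, 0.1226]
tool_rot: [1.0, -0.001, 0.001, -0.0]
ft_force: [0.4, -0.2, 0.3]
grip_width: 0.0553
grip_force: 0.0
```

Request:
{"method": "shift_gripper", "body": {
  "steps": {"dx": [-0.0005, 0, 0, 0, 0], "dy": [0, 0, 0, 0, 0], "dz": [0.015, 0.0085, 0, 0, 0], "rz": [0, 0, 0, 0, 0]}
}}

```text
time: 41.7
position: [0.4515, 0.3155, 0.0989]
tool_rot: [1.0, -0.0, 0.001, -0.0]
ft_force: [-0.4, -0.0, 0.2]
grip_width: 0.055
grip_force: 0.0
```

Request:
{"method": "shift_gripper", "body": {
  "steps": {"dx": [0, 0, 0, 0, 0, 0, 0, 0], "dy": [0, 0, 0, 0, 0, 0, 0, 0], "dz": [0, 0, 0, 0, 0, 0, 0, 0], "rz": [0, 0, 0, 0, 0, 0, 0, 0]},
  "finger_gap": 0.0,
  "grip_force": 30
}}

```text
time: 42.37
position: [0.4509, 0.3155, 0.098]
tool_rot: [1.0, -0.0, 0.0, -0.0]
ft_force: [-0.6, 0.7, 0.2]
grip_width: 0.0249
grip_force: 30.0
```

Request:
{"method": "shift_gripper", "body": {
  "steps": {"dx": [0, 0, 0, 0, 0, 0.001, 0.002, 0.002, 0.002, 0.002, 0.002, 0.002, 0.0018, 0.001, 0, 0, 0, 0, 0], "dy": [0, 0, 0, 0, 0, 0.015, 0.03, 0.035, 0.035, 0.035, 0.035, 0.035, 0.035, 0.031, 0.02, 0.0101, 0, 0, 0], "dz": [-0.01, -0.02, -0.03, -0.02, -0.01, 0, 0, 0, 0, 0, 0, 0, 0, 0, 0, 0, 0, 0, 0], "rz": [0, 0, 0, 0, 0, 0, 0, 0, 0, 0, 0, 0, 0, 0, 0, 0, 0, 0, 0]}
}}

```text
time: 43.95
position: [0.4658, 0.0004, 0.1877]
tool_rot: [1.0, 0.0, -0.001, -0.0]
ft_force: [-0.3, 0.2, -4.2]
grip_width: 0.0248
grip_force: 30.0
```

Request:
{"method": "shift_gripper", "body": {
  "steps": {"dx": [0, 0, 0, 0, 0, 0, 0, 0, 0], "dy": [0, 0, 0, 0, 0, 0, 0, 0, 0], "dz": [0.015, 0.025, 0.02, 0.01, 0.004, 0.002, 0, 0, 0], "rz": [0, 0, 0, 0, 0, 0, 0, 0, 0]}
}}

```text
time: 44.7
position: [0.4672, -0.0007, 0.1128]
tool_rot: [1.0, 0.0, 0.001, 0.0]
ft_force: [-0.0, -0.5, -4.1]
grip_width: 0.0252
grip_force: 30.0
```

Request:
{"method": "shift_gripper", "body": {
  "steps": {"dx": [0, 0, 0, 0, 0, 0, 0, 0, 0], "dy": [0, 0, 0, 0, 0, 0, 0, 0, 0], "dz": [0.001, 0.001, 0.001, 0.0005, 0.0005, 0.0003, 0.0002, 0, 0], "rz": [0, 0, 0, 0, 0, 0, 0, 0, 0]}
}}

```text
time: 45.45
position: [0.4665, -0.0008, 0.1079]
tool_rot: [1.0, -0.0, 0.0, 0.0]
ft_force: [-1.7, 1.9, 5.3]
grip_width: 0.0252
grip_force: 30.0
```

Request:
{"method": "shift_gripper", "body": {
  "steps": {"dx": [0, 0, 0, 0, 0, 0, 0, 0], "dy": [0, 0, 0, 0, 0, 0, 0, 0], "dz": [0, 0, 0, 0, -0.01, -0.03, -0.03, -0.03], "rz": [0, 0, 0, 0, 0, 0, 0, 0]},
  "finger_gap": 0.055
}}

```text
time: 46.12
position: [0.4661, -0.0008, 0.2081]
tool_rot: [1.0, -0.0, -0.001, -0.0]
ft_force: [0.6, -1.3, 0.1]
grip_width: 0.0548
grip_force: 0.0
```

Request:
{"method": "shift_gripper", "body": {
  "steps": {"dx": [0.004, 0.006, 0.007, 0.007, 0.007, 0.007, 0.007, 0.006, 0.005, 0.0036, 0, 0, 0, 0, 0, 0, 0, 0, 0], "dy": [-0.02, -0.035, -0.035, -0.035, -0.035, -0.035, -0.035, -0.035, -0.030, -0.015, 0, 0, 0, 0, 0, 0, 0, 0, 0], "dz": [0, 0, 0, 0, 0, 0, 0, 0, 0, 0, 0, 0, 0, 0.03, 0.025, 0.02, 0, 0, 0], "rz": [0, 0, 0, 0, 0, 0, 0, 0, 0, 0, 0, 0, 0, 0, 0, 0, 0, 0, 0]}
}}

```text
time: 47.7
position: [0.5272, 0.3085, 0.1336]
tool_rot: [1.0, -0.001, 0.001, -0.0]
ft_force: [-0.1, 0.2, 0.5]
grip_width: 0.055
grip_force: 0.0
```

Request:
{"method": "shift_gripper", "body": {
  "steps": {"dx": [-0.0007, 0, 0, 0, 0], "dy": [0, 0, 0, 0, 0], "dz": [0.015, 0.0085, 0, 0, 0], "rz": [0, 0, 0, 0, 0]}
}}

```text
time: 48.12
position: [0.5261, 0.3093, 0.1098]
tool_rot: [1.0, -0.0, 0.001, -0.0]
ft_force: [-0.4, 0.5, 0.6]
grip_width: 0.0551
grip_force: 0.0
```

Request:
{"method": "shift_gripper", "body": {
  "steps": {"dx": [0, 0, 0, 0, 0, 0, 0, 0], "dy": [0, 0, 0, 0, 0, 0, 0, 0], "dz": [0, 0, 0, 0, 0, 0, 0, 0], "rz": [0, 0, 0, 0, 0, 0, 0, 0]},
  "finger_gap": 0.0,
  "grip_force": 30
}}

```text
time: 48.78
position: [0.5256, 0.3092, 0.109]
tool_rot: [1.0, -0.0, 0.0, -0.0]
ft_force: [0.1, 0.8, 0.3]
grip_width: 0.025
grip_force: 30.0
```

Request:
{"method": "shift_gripper", "body": {
  "steps": {"dx": [0, 0, 0, 0, 0, -0.004, -0.008, -0.008, -0.009, -0.009, -0.009, -0.008, -0.006, -0.003, 0, 0, 0, 0, 0], "dy": [0, 0, 0, 0, 0, 0.015, 0.03, 0.03, 0.03, 0.03, 0.03, 0.03, 0.024, 0.012, 0.0032, 0, 0, 0, 0], "dz": [-0.01, -0.02, -0.03, -0.02, -0.01, 0, 0, 0, 0, 0, 0, 0, 0, 0, 0, 0, 0, 0, 0], "rz": [0, 0, 0, 0, 0, 0, 0, 0, 0, 0, 0, 0, 0, 0, 0, 0, 0, 0, 0]}
}}

```text
time: 50.37
position: [0.4616, 0.0759, 0.1989]
tool_rot: [1.0, 0.0, 0.0, -0.0]
ft_force: [0.5, -0.3, -3.3]
grip_width: 0.0251
grip_force: 30.0
```

Request:
{"method": "shift_gripper", "body": {
  "steps": {"dx": [0, 0, 0, 0, 0, 0, 0, 0, 0], "dy": [0, 0, 0, 0, 0, 0, 0, 0, 0], "dz": [0.015, 0.025, 0.02, 0.01, 0.004, 0.002, 0, 0, 0], "rz": [0, 0, 0, 0, 0, 0, 0, 0, 0]}
}}

```text
time: 51.12
position: [0.4622, 0.0751, 0.1237]
tool_rot: [1.0, -0.0, 0.001, 0.0]
ft_force: [-0.1, -0.9, -3.2]
grip_width: 0.0252
grip_force: 30.0
```

Request:
{"method": "shift_gripper", "body": {
  "steps": {"dx": [0, 0, 0, 0, 0, 0, 0, 0, 0], "dy": [0, 0, 0, 0, 0, 0, 0, 0, 0], "dz": [0.001, 0.001, 0.001, 0.0005, 0.0005, 0.0003, 0.0002, 0, 0], "rz": [0, 0, 0, 0, 0, 0, 0, 0, 0]}
}}

```text
time: 51.87
position: [0.4615, 0.0749, 0.119]
tool_rot: [1.0, -0.0, 0.0, 0.0]
ft_force: [-1.5, -0.2, 5.8]
grip_width: 0.0251
grip_force: 30.0
```

Request:
{"method": "shift_gripper", "body": {
  "steps": {"dx": [0, 0, 0, 0, 0, 0, 0, 0, 0, 0, 0, 0, 0, 0, 0, 0, 0, 0, 0], "dy": [0, 0, 0, 0, 0, 0, 0, 0, 0, -0.035, -0.035, -0.035, -0.035, -0.035, -0.035, -0.035, -0.035, 0, 0], "dz": [0, 0, 0, 0, -0.01, -0.03, -0.03, -0.03, -0.02, 0, 0, 0, 0, 0, 0, 0, 0, 0, 0], "rz": [0, 0, 0, 0, 0, 0, 0, 0, 0, 0, 0, 0, 0, 0, 0, 0, 0, 0, 0]},
  "finger_gap": 0.055
}}

```text
time: 53.45
position: [0.461, 0.3564, 0.2378]
tool_rot: [1.0, 0.001, -0.0, 0.0]
ft_force: [-0.7, -0.3, -0.4]
grip_width: 0.0551
grip_force: 0.0
```

```bash
python3 - <<'E'
from h import *
c=robot.camera("top"); im=c["img"]
cr=cv2.resize(im[215:340,235:395],None,fx=4,fy=4,interpolation=cv2.INTER_CUBIC)
cv2.imwrite("pics/fin.png",cr[:,:,::-1])
s=robot.camera("scene")["img"];cv2.imwrite("pics/fins.png",s[:,:,::-1])
E
```

```text
(no output)
```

View pics/fin.png

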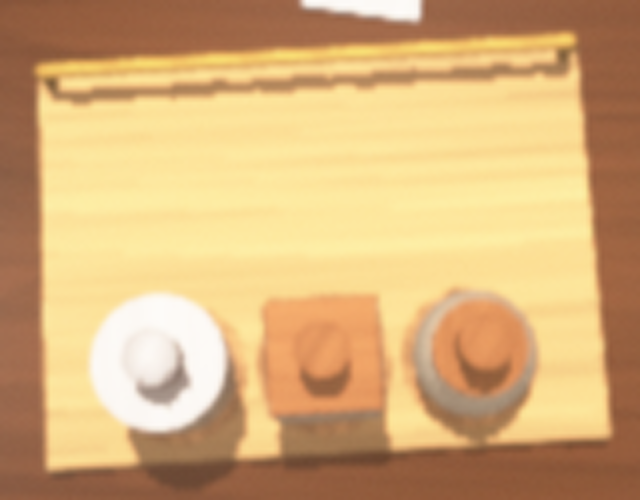

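View pics/fins.png

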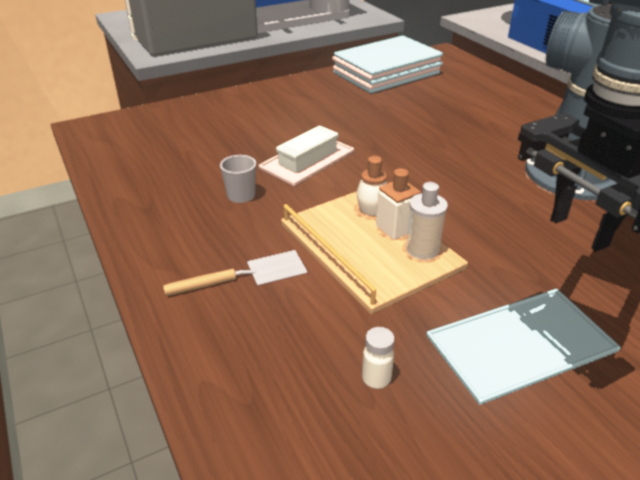

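All three jars are upright on their own coasters, with knobs within about 1 px of where they began: round (152,357)/4 and belly (484,342)/4. The tin is on the small tray, and the cup, shaker and server have not moved.

```bash
python3 -c "
from rig import robot
print(robot.hand_in())"
```

```text
the job is handed in; nothing more can be done
None
```

I handed the job in at about 53 s: the tin is on the small tray, lengthwise and within about 3 mm of its middle by camera, and all three jars stand upright on their own coasters within about 2 mm of where they stood, with the cup, shaker and server untouched.

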